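Seat the wafer carrier on its locating pins

ROBOT

A 6-joint arm with a two-finger parallel gripper is mounted at the origin on the work surface. World frame = base frame: x ahead of the robot, y to its left, z up, the work surface at z = 0. Lengths are in m, angles in rad, forces in N, time in s.
With the tool pointing down it reaches from about 0.425 to 0.925 m from the base axis. Payload 12.5 kg.
Tool frame: the origin (TCP) lies at the very end of the fingers, on their centre line; the grasp point (between the pads) lies 19 mm behind it; z points along the fingers, y is the line along which they close (so a half turn about z gives the same grasp; the last joint's range is limited). The gripper opens to 85 mm and grips with 20 to 120 N. Pads are 22 mm wide; open, the fingers measure 114 mm over their backs; the gripper's body (76 mm by 85 mm) begins 54 mm behind the grasp point. The pads swing forward as they close: fully open they stand 13 mm farther back than shut.
Start: joints at [1.189, 0.491, 1.559, -0, 1.092, -0.106], TCP at [0.17, 0.601, 0.231] pointing down, gripper open.
Joint ranges: [-3.1, 3.1], [-0.84, 2.19], [0.05, 2.79], [-1.13, 4.28], [0.06, 2.93], [-2.69, 2.69]. Speed limits (rad/s): [2.22, 2.22, 2.79, 3.14, 3.14, 3.14].

INTERFACE

Orientations are given as a unit quaternion [w, x, y, z].
In Python, from bench import r gives the robot as it stands. The module is installed in compiled form; this text tells all that it offers.
- The arm moves only by the tool apply_moves, never from a script. Its argument "deltas" is a list of rows, each a list of 3 entries, a list of its own where there are three numbers: the turn, a rotation vector about the tool's x, y, z in rad, then the shift along the tool's x, y, z in cm, then the opening, from 0 (shut) to 1 (fully open). A call has 1 to 8 rows; each row is the pose to reach, as a shift and turn from the pose commanded when the call began, along the tool's axes at that moment; what a row does not reach only later rows make up. A row lasts 1/8 s, in which the tool goes at most 62.5 mm and 10.7 degrees, less where a joint would pass 70% of its speed; a pose out of reach is approached as far as the arm can. A call with a gripper value outside its range is refused whole. The fingers move at their own pace and stop on an object; "force" is the grip in N (left out, the last holds). Time passes only in rows, so rows that repeat a pose let the fingers close. It gives the time, the measured TCP pose, the force, the opening and the grip force at its end, in the units of the state.
- r.read_state(): the state, without advancing time (a new reading comes with each control period).
- r.grab_frame(name): name is "scene" or "top" or "wrist"; returns (picture, depth): 480x640x3 uint8, red, green, blue; 480x640 float32, m along the optical axis (not along the pixel's ray), 0 where there is no reading.
- r.camera_model(name): a dict with "K" (3x3 intrinsics, pixels), "R" (3x3) and "t" (3): a world point X has camera coordinates R X + t. Camera axes: x right, y down, z forward; pixel columns grow to the right and rows downward; lengths in m; the calibration is good to about 2 mm. A picture is of the moment at which its call begins: read the wrist's pose just before it. camera_model takes no time and is no camera call; for the wrist camera it gives the pose at the moment of the call.
- r.finish_job(): hands the job in; it is judged then, once.
The state is a dict: "time": time; "q": joint angles; "qd": joint speeds; "effort": joint torques, N m; "ee_pos": TCP position; "eef_rot": TCP orientation; "contact_force": force on the tool from outside, world axes, zero at the start; "moment": the same for the moment, N m; "width": finger opening in m; "finger_force": force on a finger pad.
Only numpy, scipy, OpenCV 4.12 (cv2) and the standard library are available. Lean on these libraries where they do the work, as an engineer would, in place of code of your own. Each camera call takes 0.05 s, during which the arm holds its last target. There are 200 camera calls.

TASK

The wafer carrier plate has been set down crooked on the inspection stage, so it is riding on top of its nest's two locating pins. Nudge it sideways by its edges with the fingertips until both its holes drop over the pins and it lies flat on the nest, then take the hand clear. Do not grip or lift the carrier, do not touch the wafer, and leave the other things where they are.

Things in the scene. Friction and masses are not known exactly. Their poses are not given: they have to be found in the camera images.
- nest: fixed black nest plate, 260 (x) x 340 (y) x 21 mm, on an aluminium XY stage; its flat top is 50 mm above the bench. Origin at bench height under its centre, z up; +x points away from the robot give or take 0.3 rad, +y to the robot's left. Two 8 mm locating pins stand 10 mm above its top, the upper 6 mm tapering to a 3 mm tip
- pin_left (a point): axis of the left pin, at the nest's top face: 42 mm along +x and 50 mm along +y from the nest's centre
- pin_right (a point): axis of the right pin, at the nest's top face: 42 mm along +x and 50 mm along -y from the nest's centre
- carrier: loose aluminium plate, 140 (x) x 170 (y) x 8 mm, about 0.5 kg, plain upright edges. Origin at the centre of its underside; seated, its axes coincide with the nest's in plan. Starts 9 to 19 mm towards the nest's -x, up to 24 mm to either side and 0.1 rad in yaw off its place, near edge on the nest, far part on the pin tips (tilt about 0.08 rad). Slides at a few newtons
- hole_left (a point): centre of the carrier's round through hole, 10 mm in diameter, at the underside: 42 mm along +x and 50 mm along +y from the carrier's origin. Holes slip down the tapers by themselves once both are within about 3 mm of their pins
- slot_right (a point): centre of the carrier's through slot, 10 mm (x) x 16 mm (y), at the underside: 42 mm along +x and 50 mm along -y from the carrier's origin
- near_edge (a point): middle of the lower edge of the carrier's near side (70 mm along -x from its origin)
- far_edge (a point): middle of the lower edge of the carrier's far side (70 mm along +x from its origin)
- wafer: dark 100 mm wafer, 1 mm thick, fixed on top of the carrier, its centre 14 mm towards the carrier's -x from the carrier's centre; three small steel clips, 2 mm high, hold its rim. Origin at the centre of its underside
- loupe: black eyepiece loupe, 34 mm across, 31 mm high, standing on the nest at one of its far corners; origin at its foot
- chip_box: small clear and black chip box, 47 x 47 x 17 mm, on the nest at the other far corner; origin under its centre
- bottle: clear bottle with white cap, 62 mm across, 145 mm high, on the bench; origin at its foot
- blower: black rubber dust blower, 62 mm across, 120 mm high, standing on the bench; origin at its foot
- shipper: round white wafer shipper, 120 mm across, 24 mm high, on the bench; origin under its centre
- tweezers: steel tweezers, 140 mm long, 10 mm high, lying on the bench; origin near the middle
- driver: screwdriver, 170 mm long, lying on the bench; origin near the middle
Not all that is in view belongs to the job. Of the things shaped like the carrier, the aluminium one is meant.

How it is judged:
By the outcome, as a careful person would: the job done as asked, in the order asked, and still so for the second after the job is handed in, with the robot touching nothing.
It also fails if it takes over 64 s, if anything falls off the work surface, if the arm or the gripper's body presses on something with over 40 N, if the wrist force passes 120 N, or if a joint passes its speed limit or range.

## Working session

There is one attempt and no reset: what is moved stays moved. The work goes in short steps, Python scripts to look and compute and a tool call to move; the robot and the scene stay as the last step left them, time stands still between calls to the robot, and variables do not carry over. Pictures are saved under pics/ and viewed, at most 10 in all, crops included, and the job is handed in when it is done.

Besides the shell and the picture viewer there is one more tool, called after "Emit:" as a command line: name --argument value ..., lists and objects as JSON in quotes. apply_moves: Moves the arm, as the interface text tells. Its arguments: {"type":"object","properties":{"deltas":{"type":"array"},"force":{"type":"number"}},"required":["deltas"]}

```bash
mkdir -p pics; cat > h.py <<'E'
import numpy as np, cv2
from bench import r
def snap(n,f):
    m=r.camera_model(n); im,d=r.grab_frame(n)
    cv2.imwrite(f'pics/{f}.png',im[:,:,::-1]); np.savez(f'pics/{f}.npz',im=im,d=d,**{k:np.array(m[k]) for k in('K','R','t')})
def load(f): return np.load(f'pics/{f}.npz')
def ray(m,u,v,z):
    "world point on pixel ray at height z"
    dr=m['R'].T@np.linalg.solve(m['K'],[u,v,1.]); c=-m['R'].T@m['t']
    return c+dr*(z-c[2])/dr[2]
def pt(m,u,v):
    d=m['d'][int(v),int(u)]; return m['R'].T@(np.linalg.solve(m['K'],[u,v,1.])*d-m['t'])
E
python3 - <<'E'
from h import *
snap('top','top0'); snap('scene','scene0'); m=load('top0')
print(r.read_state()); print(m['K'],m['R'],m['t'])
E
```

```text
{'time': 0.1, 'q': array([ 1.18941102e+00,  4.91487880e-01,  1.55939262e+00,  2.74278643e-07,
        1.09171627e+00, -1.05637563e-01]), 'qd': array([-0.00060174, -0.00302665, -0.00317984, -0.00431709,  0.00105346,
       -0.00074384]), 'effort': array([ 2.20165290e-03, -6.19444299e+01, -2.62025321e+01, -1.31786260e-04,
        2.88060430e-03,  1.76823249e-05]), 'ee_pos': array([0.17009058, 0.60119736, 0.23079185]), 'eef_rot': array([-1.21170011e-04,  1.37437518e-01,  9.90510311e-01, -4.87215610e-04]), 'contact_force': array([ 0.1290014 , -1.04324856, -0.22561191]), 'moment': array([-0.04680904, -0.01327896, -0.02627292]), 'finger_force': 0.0, 'width': 0.08531434317257756}
[[560.03501137   0.         321.20100972]
 [  0.         560.03501137 234.49392969]
 [  0.           0.           1.        ]] [[-0.00413035 -0.99997757  0.00527342]
 [-0.99087773  0.0033823  -0.13472151]
 [ 0.13470065 -0.00578176 -0.99086947]] [0.0060526  0.48941382 1.48183407]
```

View pics/top0.png

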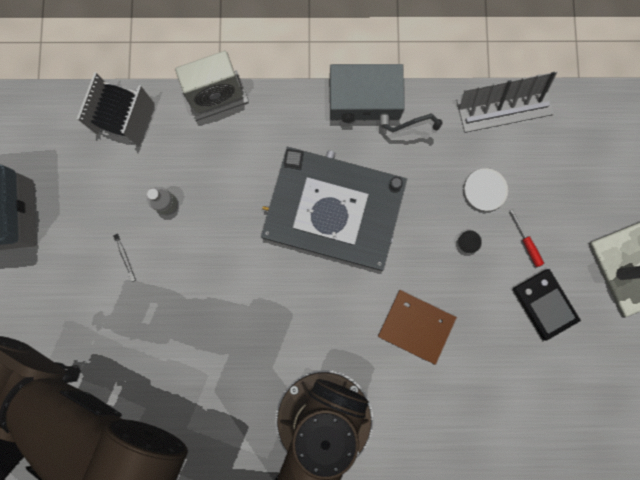

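View pics/scene0.png

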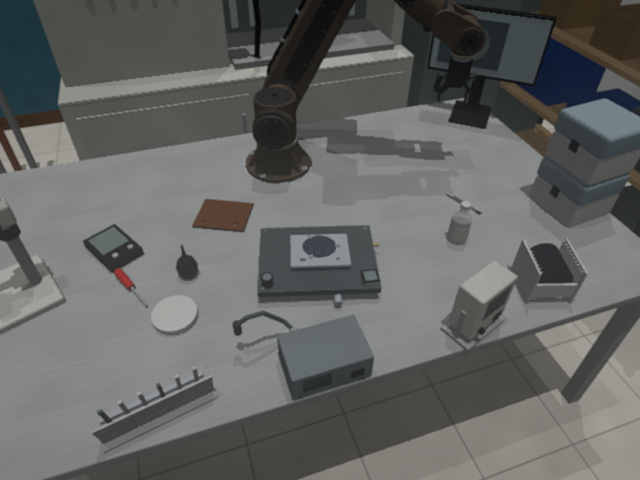

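The plate at (332,210) in the top view lies on the nest and is light metal with the wafer on it. The plate at (417,327) is brown and lies on the bench, so it is a decoy. I'll measure the nest and carrier roughly and confirm the choice in a crop.

```bash
python3 - <<'E'
from h import *
m=load('top0')
P=np.array([ray(m,u,v,.05)[:2] for u,v in [(289,149),(407,180),(380,270),(262,238)]])
print(P.round(3),P.mean(0)); e=P[0]+P[3]-P[1]-P[2]; print('yaw',np.arctan2(-e[0],e[1]))
C=np.array([ray(m,u,v,.063)[:2] for u,v in [(303,178),(368,194),(357,244),(294,228)]]); print(C.round(3),C.mean(0))
im=m['im'][140:280,250:420]; cv2.imwrite('pics/crop0.png',cv2.resize(im[:,:,::-1],None,fx=4.2,fy=4.2,interpolation=cv2.INTER_CUBIC))
w=r.camera_model('wrist'); s=r.read_state(); print(w['R']); print('cam pos',-w['R'].T@w['t'],w['K'])
E
```

```text
[[ 0.723  0.091]
 [ 0.636 -0.229]
 [ 0.392 -0.151]
 [ 0.478  0.162]] [ 0.55707614 -0.03166438]
yaw -0.26808914303473147
[[ 0.639  0.053]
 [ 0.594 -0.121]
 [ 0.46  -0.09 ]
 [ 0.503  0.077]] [ 0.5489622  -0.02062254]
[[ 0.27154283  0.96242513 -0.00153339]
 [ 0.92323771 -0.26003564  0.28286675]
 [ 0.27183933 -0.07822612 -0.95915799]]
cam pos [0.10027079 0.62076652 0.37222054] [[387.57781117   0.         320.91254583]
 [  0.         387.57781117 245.506542  ]
 [  0.           0.           1.        ]]
```

View pics/crop0.png

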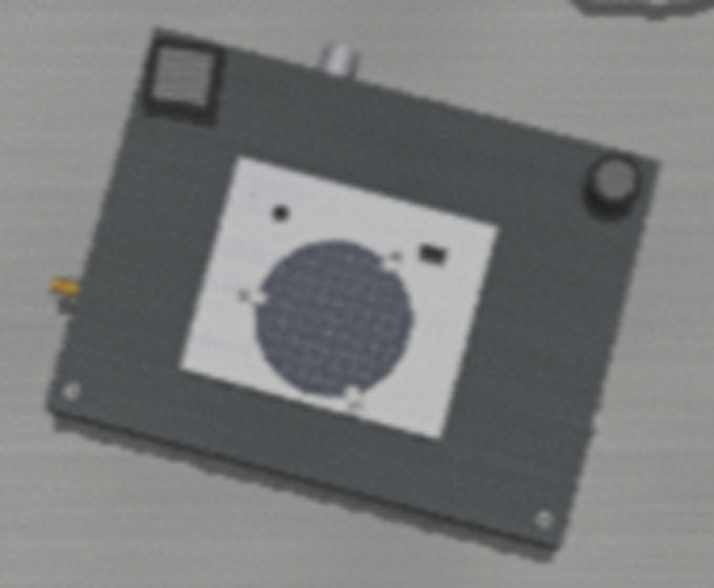

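The crop confirms the aluminium carrier: round hole at the left, slot at the right, wafer with clips. The tool's y already lies along the nest's y, so I'll move above the nest for a close look.

Emit:
apply_moves --deltas '[[[0,0,0],[-4.4,-3.7,0],1],[[0,0,0],[-8.8,-7.4,0],1],[[0,0,0],[-13.2,-11.1,0],1],[[0,0,0],[-17.6,-14.8,0],1],[[0,0,0],[-22,-18.5,0],1],[[0,0,0],[-26.4,-22.2,0],1],[[0,0,0],[-30.8,-25.9,0],0.5],[[0,0,0],[-35.2,-29.6,0],0]]' --force 20

```text
time: 1.1
ee_pos: [0.429, 0.219, 0.2313]
eef_rot: [-0.0, 0.137, 0.991, 0.0]
contact_force: [0.7, 1.3, 1.0]
width: 0.0518
finger_force: 0.0
```

Emit:
apply_moves --deltas '[[[0,0,0],[-4.4,-3.7,0],0],[[0,0,0],[-8.8,-7.4,0],0],[[0,0,0],[-13.2,-11.1,0],0],[[0,0,0],[-17.6,-14.8,0],0],[[0,0,0],[-22,-18.5,0],0],[[0,0,0],[-24.8,-20.8,0],0],[[0,0,0],[-24.8,-20.8,0],0],[[0,0,0],[-24.8,-20.8,0],0]]'

```text
time: 2.1
ee_pos: [0.6097, -0.0465, 0.2309]
eef_rot: [-0.001, 0.137, 0.991, 0.0]
contact_force: [0.4, 0.1, -0.5]
width: -0.0
finger_force: 0.0
```

```bash
python3 - <<'E'
from h import *
snap('wrist','w1'); print(r.read_state()['ee_pos'],r.read_state()['eef_rot'])
im=load('w1')['im']; cv2.imwrite('pics/w1b.png',cv2.resize(im[:,:,::-1],None,fx=1.25,fy=1.25,interpolation=cv2.INTER_CUBIC))
E
```

```text
[ 0.60964385 -0.04605816  0.23115984] [-3.70165916e-04  1.37136164e-01  9.90552128e-01  1.28700285e-04]
```

View pics/w1b.png

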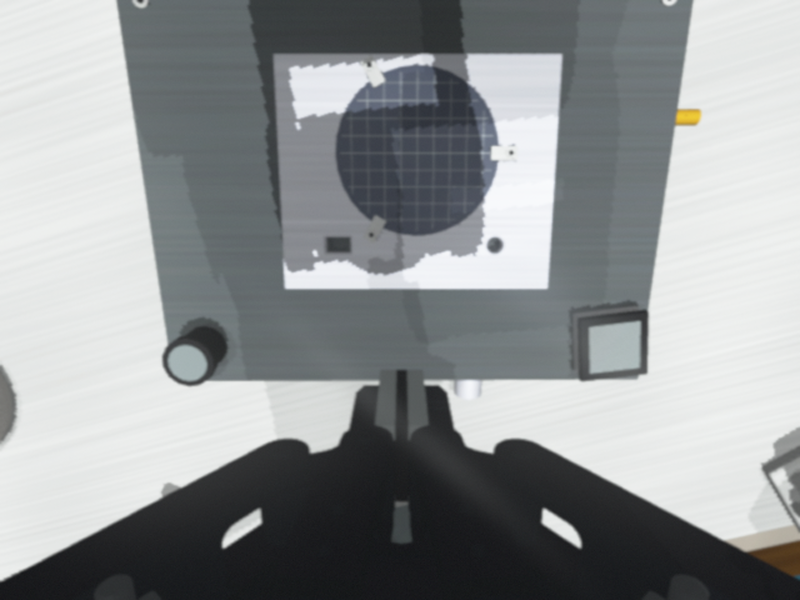

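The near corners are at (274,54) and (562,54), the far corners at (548,289) and (285,289). The slot is at (338,244) and the hole at (495,245). The nest's far corners are at (168,381) and (640,379), and its sides run off the top at (118,0) and (692,0).

```bash
cat >> h.py <<'E'
def nestfit(m,fr,fl,sr,sl):
    A,B,Cc,D=[ray(m,u/1.25,v/1.25,.05)[:2] for u,v in (fr,fl,sr,sl)]
    print('nest far edge len',np.linalg.norm(A-B))
    y1=(B-A); x1=(A-Cc); x2=(B-D)
    a=[np.arctan2(-y1[0],y1[1]),np.arctan2(x1[1],x1[0]),np.arctan2(x2[1],x2[0])]; print('yaws',np.round(a,4))
    yaw=np.mean(a)*1.; n=np.array([np.cos(yaw),np.sin(yaw)]); 
    c=(A+B)/2-.13*n; return c,yaw
def toN(c,yaw,p):
    d=np.asarray(p)[...,:2]-c; k,s=np.cos(yaw),np.sin(yaw)
    return np.stack([d[...,0]*k+d[...,1]*s,-d[...,0]*s+d[...,1]*k],-1)
def carr(m,c,yaw,nr,nl,fl,fr,sl=None,ho=None,tilt=.08):
    zs=[.058,.058,.058+.14*tilt,.058+.14*tilt]
    P=np.array([toN(c,yaw,ray(m,u/1.25,v/1.25,z)) for (u,v),z in zip((nr,nl,fl,fr),zs)])*1e3
    print('corners mm',P.round(1).tolist()); print('centre',P.mean(0).round(1))
    e=P[1]+P[2]-P[0]-P[3]; f=P[2]+P[3]-P[0]-P[1]
    print('yaw',np.arctan2(-e[0],e[1]),np.arctan2(f[1],f[0]),'size',np.hypot(*e)/2,np.hypot(*f)/2)
    for q in (sl,ho):
        if q: print('hole',(toN(c,yaw,ray(m,q[0]/1.25,q[1]/1.25,.058+.112*tilt))*1e3).round(1))
E
python3 - <<'E'
from h import *
m=load('w1'); c,y=nestfit(m,(168,381),(640,379),(118,0),(692,0)); print('nest',c,y)
carr(m,c,y,(274,54),(562,54),(548,289),(285,289),(338,244),(495,245))
for s in((140,2),(670,2)): print(toN(c,y,ray(m,s[0]/1.25,s[1]/1.25,.05)))
# depth check
for u,v in((300,65),(540,65),(300,280),(535,280),(200,200),(620,200)): print(u,v,pt(m,u/1.25,v/1.25)[2].round(4))
E
```

```text
nest far edge len 0.34258063683239964
yaws [-0.2702 -0.2904 -0.2619]
nest [ 0.55969797 -0.03087895] -0.27420284395120137
corners mm [[-82.3, -76.3], [-82.2, 92.6], [57.1, 92.9], [57.0, -76.8]]
centre [-12.6   8.1]
yaw -0.0008219145990615328 -0.000630572589016415 size 169.30632100196712 139.25625579077604
hole [ 28.2 -41.8]
hole [28.9 57.6]
[-0.11147652 -0.15462562]
[-0.11118271  0.15562616]
300 65 0.059
540 65 0.0577
300 280 0.0672
535 280 0.0668
200 200 0.0492
620 200 0.0491
```

The carrier is 13 mm short in x, 8 mm off in +y, with yaw about 0 relative to the nest. First I'll push −y from its +y side with shut fingers, level with its middle.

Emit:
apply_moves --deltas '[[[0,0,0],[2.5,5,0],0],[[0,0,0],[5,10,0],0],[[0,0,0],[6.5,12.8,4],0],[[0,0,0],[6.5,12.8,9],0],[[0,0,0],[6.5,12.8,14],0],[[0,0,0],[6.5,12.8,16.7],0],[[0,0,0],[6.5,12.8,17.6],0],[[0,0,0],[6.5,12.8,17.6],0]]'

```text
time: 3.15
ee_pos: [0.5825, 0.0944, 0.0558]
eef_rot: [0.0, 0.137, 0.991, 0.0]
contact_force: [-0.0, 1.5, 0.5]
width: -0.0001
finger_force: 0.0
```

```bash
python3 - <<'E'
from h import *
s=r.read_state(); print(s['ee_pos'],toN(np.array([.5597,-.0309]),-.2742,s['ee_pos']),s['contact_force'])
snap('wrist','w2'); im=load('w2')['im']; cv2.imwrite('pics/w2b.png',cv2.resize(im[:,:,::-1],None,fx=1.25,fy=1.25,interpolation=cv2.INTER_CUBIC))
E
```

```text
[0.58249452 0.09444645 0.05577461] [-0.01199796  0.12683601] [-0.01423663  1.47363089  0.48724577]
```

View pics/w2b.png

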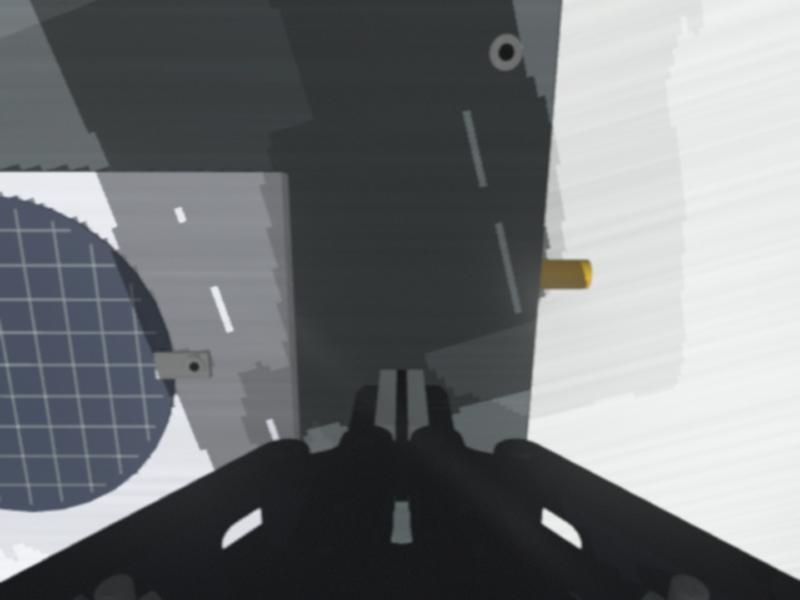

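The finger stands beside the +y edge, with the carrier's near-left corner at (288,172) and the fingertip's left face at u≈377. I'll approach and creep to find contact.

Emit:
apply_moves --deltas '[[[0,0,0],[0,-1,0],0],[[0,0,0],[0,-1.8,0],0],[[0,0,0],[0,-2.2,0],0],[[0,0,0],[0,-2.4,0],0],[[0,0,0],[0,-2.4,0],0]]'

```text
time: 3.82
ee_pos: [0.5763, 0.0708, 0.0555]
eef_rot: [0.0, 0.137, 0.991, 0.0]
contact_force: [0.5, 1.6, 2.0]
width: 0.0001
finger_force: 0.9
```

```bash
python3 - <<'E'
from h import *
c,y=np.array([.5597,-.0309]),-.2742
m=load('w2'); print(toN(c,y,ray(m,288/1.25,172/1.25,.058)),toN(c,y,ray(m,300/1.25,440/1.25,.063)))
print([toN(c,y,ray(m,u/1.25,372/1.25,.056)) for u in(377,428)])
s=r.read_state(); print(toN(c,y,s['ee_pos']),s['contact_force'],s['eef_rot'])
E
```

```text
[-0.08241211  0.0951952 ] [-0.0013396   0.09472459]
[array([-0.02141431,  0.11887126]), array([-0.02141637,  0.13500652])]
[-0.01157385  0.10235834] [0.53354608 1.62067285 1.98199859] [3.22282101e-04 1.37493407e-01 9.90502627e-01 7.63238706e-05]
```

Emit:
apply_moves --deltas '[[[0,0,0],[0,-0.1,0],0],[[0,0,0],[0,-0.2,0],0],[[0,0,0],[0,-0.3,0],0]]'

```text
time: 4.2
ee_pos: [0.5754, 0.0681, 0.0554]
eef_rot: [0.0, 0.137, 0.991, 0.0]
contact_force: [2.0, 5.2, 3.7]
width: -0.0001
finger_force: 3.1
```

Emit:
apply_moves --deltas '[[[0,0,0],[0,-0.1,0],0],[[0,0,0],[0,-0.2,0],0],[[0,0,0],[0,-0.3,0],0],[[0,0,0],[0,-0.4,0],0],[[0,0,0],[0,-0.5,0],0],[[0,0,0],[0,-0.6,0],0],[[0,0,0],[0,-0.6,0],0]]'

```text
time: 5.08
ee_pos: [0.5736, 0.0622, 0.0554]
eef_rot: [0.0, 0.137, 0.991, 0.0]
contact_force: [1.3, 4.1, 4.0]
width: -0.0002
finger_force: 2.6
```

Emit:
apply_moves --deltas '[[[0,0,0],[0,0.7,0],0],[[0,0,0],[0,2,-2],0],[[0,0,0],[0,2,-7],0],[[0,0,0],[-2,-2,-12],0],[[0,0,0],[-6,-6,-16],0],[[0,0,0],[-7,-9,-18],0],[[0,0,0],[-7,-9.5,-18],0],[[0,0,0],[-7,-9.5,-18],0]]'

```text
time: 6.08
ee_pos: [0.6143, -0.048, 0.2342]
eef_rot: [-0.001, 0.138, 0.99, 0.0]
contact_force: [-0.7, 0.1, -0.4]
width: -0.0003
finger_force: 0.0
```

```bash
python3 - <<'E'
from h import *
s=r.read_state(); print(s['ee_pos'],toN(np.array([.5597,-.0309]),-.2742,s['ee_pos']),s['contact_force'])
snap('wrist','w3'); im=load('w3')['im']; cv2.imwrite('pics/w3b.png',cv2.resize(im[:,:,::-1],None,fx=1.25,fy=1.25,interpolation=cv2.INTER_CUBIC))
E
```

```text
[ 0.61432998 -0.04799636  0.23422801] [ 0.05721842 -0.00166514] [-0.67999819  0.13924607 -0.36385948]
```

View pics/w3b.png

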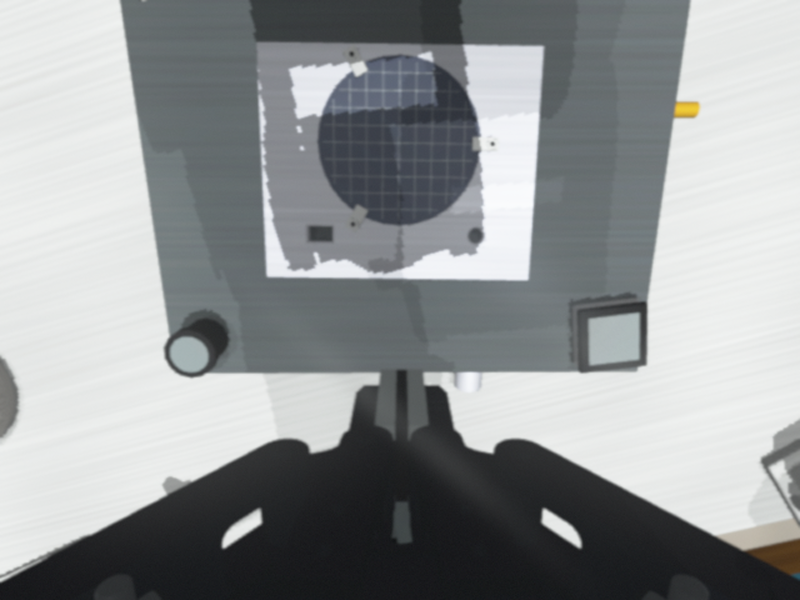

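Carrier corners are now near (257,42) and (544,46), far (529,280) and (267,277). The slot is at (320,233) and the hole at (476,236). The nest's far corners are at (168,373) and (640,371), with sides through (121,0) and (690,0).

```bash
python3 - <<'E'
from h import *
m=load('w3'); c,y=nestfit(m,(168,373),(640,371),(121,0),(690,0)); print('nest',c,y)
for yy in (y,-.272):
  carr(m,c,yy,(257,42),(544,46),(529,280),(267,277),(320,233),(476,236))
E
```

```text
nest far edge len 0.3442668919555644
yaws [-0.2707 -0.2947 -0.2614]
nest [ 0.55949604 -0.03101818] -0.275595971815366
corners mm [[-84.5, -86.9], [-82.3, 82.4], [56.7, 81.0], [54.7, -88.8]]
centre [-13.8  -3. ]
yaw -0.012116910764745015 -0.011951872181267878 size 169.57037151656786 139.11284735330182
hole [ 26.6 -53.5]
hole [28.5 45.8]
corners mm [[-84.8, -86.5], [-82.0, 82.7], [57.0, 80.8], [54.4, -89.0]]
centre [-13.8  -3. ]
yaw -0.015712882580111002 -0.015547843996633889 size 169.57037151656786 139.11284735330182
hole [ 26.4 -53.6]
hole [28.7 45.7]
```

Offset is now about −3.4 mm in y, so I overshot slightly, with yaw about −0.012. I'll go to the −y side, find contact by finger force and nudge back about 3.4 mm.

Emit:
apply_moves --deltas '[[[0,0,0],[2.5,-5,0],0],[[0,0,0],[5,-10,0],0],[[0,0,0],[6,-12,4],0],[[0,0,0],[6,-12,9],0],[[0,0,0],[6,-12,14],0],[[0,0,0],[6,-12,17],0],[[0,0,0],[6,-12,17.9],0],[[0,0,0],[6,-11.4,17.9],0]]'

```text
time: 7.12
ee_pos: [0.5263, -0.141, 0.0562]
eef_rot: [-0.0, 0.137, 0.991, 0.0]
contact_force: [-0.9, 0.3, 0.9]
width: 0.0003
finger_force: 0.0
```

Emit:
apply_moves --deltas '[[[0,0,0],[0,0.3,0],0],[[0,0,0],[0,0.6,0],0],[[0,0,0],[0,0.8,0],0],[[0,0,0],[0,0.8,0],0]]'

```text
time: 7.62
ee_pos: [0.5286, -0.1339, 0.0566]
eef_rot: [0.0, 0.137, 0.991, -0.0]
contact_force: [-0.4, 0.4, 0.2]
width: 0.0002
finger_force: 0.0
```

Emit:
apply_moves --deltas '[[[0,0,0],[0,0.1,0],0],[[0,0,0],[0,0.2,0],0],[[0,0,0],[0,0.2,0],0]]'

```text
time: 8.0
ee_pos: [0.529, -0.132, 0.0562]
eef_rot: [-0.0, 0.137, 0.991, 0.0]
contact_force: [0.3, -0.5, 0.8]
width: -0.0002
finger_force: 0.0
```

Emit:
apply_moves --deltas '[[[0,0,0],[0,0.15,0],0],[[0,0,0],[0,0.3,0],0],[[0,0,0],[0,0.3,0],0]]'

```text
time: 8.38
ee_pos: [0.5299, -0.129, 0.0563]
eef_rot: [0.0, 0.137, 0.991, 0.0]
contact_force: [-1.0, -0.5, 0.2]
width: -0.0004
finger_force: 0.0
```

Emit:
apply_moves --deltas '[[[0,0,0],[0,0.1,0],0],[[0,0,0],[0,0.2,0],0],[[0,0,0],[0,0.2,0],0]]'

```text
time: 8.75
ee_pos: [0.5304, -0.1272, 0.0563]
eef_rot: [-0.0, 0.137, 0.991, -0.0]
contact_force: [0.2, -0.3, 0.2]
width: 0.0001
finger_force: 0.4
```

Emit:
apply_moves --deltas '[[[0,0,0],[0,0.1,0],0],[[0,0,0],[0,0.2,0],0],[[0,0,0],[0,0.2,0],0]]'

```text
time: 9.12
ee_pos: [0.531, -0.1253, 0.0563]
eef_rot: [0.0, 0.137, 0.991, 0.0]
contact_force: [0.2, -1.7, -0.0]
width: -0.0002
finger_force: 0.8
```

Emit:
apply_moves --deltas '[[[0,0,0],[0,0.1,0],0],[[0,0,0],[0,0.2,0],0],[[0,0,0],[0,0.2,0],0]]'

```text
time: 9.5
ee_pos: [0.5315, -0.1232, 0.0563]
eef_rot: [0.0, 0.137, 0.991, 0.0]
contact_force: [-0.0, -1.5, 0.4]
width: 0.0
finger_force: 0.7
```

Emit:
apply_moves --deltas '[[[0,0,0],[0,-0.6,0],0],[[0,0,0],[0,-2,-2],0],[[0,0,0],[0,-2,-7],0],[[0,0,0],[-2,2,-12],0],[[0,0,0],[-5,7,-16],0],[[0,0,0],[-6,9.7,-17.8],0],[[0,0,0],[-6,9.7,-17.8],0],[[0,0,0],[-6,9.7,-17.8],0]]'

```text
time: 10.5
ee_pos: [0.6149, -0.0466, 0.2336]
eef_rot: [-0.001, 0.137, 0.991, 0.0]
contact_force: [-0.9, 0.6, -0.5]
width: -0.0003
finger_force: 0.0
```

```bash
python3 - <<'E'
from h import *
s=r.read_state(); print(s['ee_pos'],toN(np.array([.5597,-.0309]),-.2742,s['ee_pos']),s['contact_force'])
snap('wrist','w4'); im=load('w4')['im']; cv2.imwrite('pics/w4b.png',cv2.resize(im[:,:,::-1],None,fx=1.25,fy=1.25,interpolation=cv2.INTER_CUBIC))
E
```

```text
[ 0.61491662 -0.04660718  0.2335663 ] [ 0.05740699 -0.00016901] [-0.85721031  0.60881456 -0.48372007]
```

View pics/w4b.png

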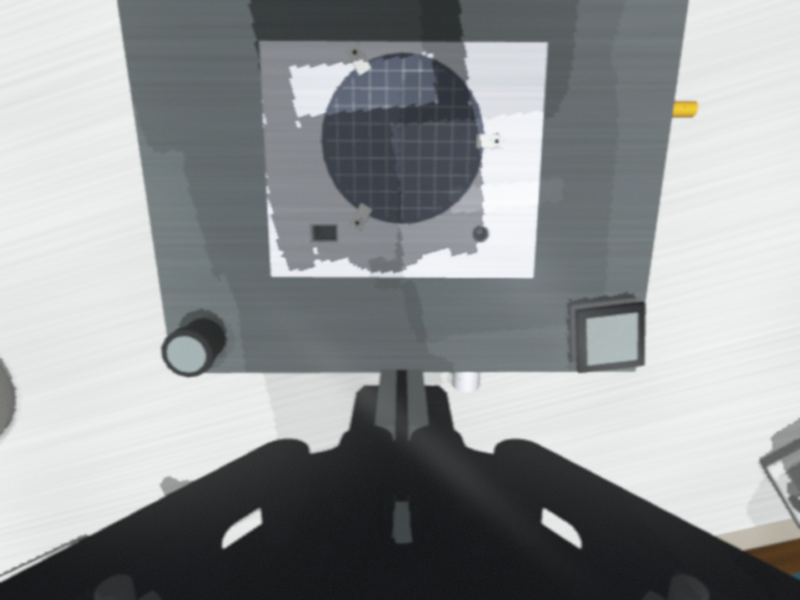

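The carrier is now centred: its mid columns are 404 near and 402.5 far, against 401 to 403 for the nest, so about +0.7 mm in y and yaw about 0. Next is the +x push on the near edge with both fingers open, which holds the yaw.

Emit:
apply_moves --deltas '[[[0,0,0],[5,0,0],1],[[0,0,0],[10,0,0],1],[[0,0,0],[14,0,2],1],[[0,0,0],[16.8,0,6],1],[[0,0,0],[17,0,11],1],[[0,0,0],[17,0,16],1],[[0,0,0],[17,0,17.8],1],[[0,0,0],[17,0,17.8],1]]'

```text
time: 11.55
ee_pos: [0.4508, -0.0006, 0.055]
eef_rot: [-0.002, 0.138, 0.99, 0.0]
contact_force: [-0.7, 0.6, -0.6]
width: 0.0852
finger_force: 0.0
```

Emit:
apply_moves --deltas '[[[0,0,0],[0,0,0.3],1],[[0,0,0],[0,0,0.6],1],[[0,0,0],[0,0,0.9],1],[[0,0,0],[0,0,0.9],1]]'

```text
time: 12.05
ee_pos: [0.4521, -0.0, 0.0474]
eef_rot: [0.0, 0.137, 0.991, 0.0]
contact_force: [-0.2, 0.7, 0.5]
width: 0.0856
finger_force: 0.0
```

```bash
python3 - <<'E'
from h import *
s=r.read_state(); print(s['ee_pos'],toN(np.array([.5597,-.0309]),-.2742,s['ee_pos']),s['contact_force'],s['width'])
snap('wrist','w5'); im=load('w5')['im']; cv2.imwrite('pics/w5b.png',cv2.resize(im[:,:,::-1],None,fx=1.25,fy=1.25,interpolation=cv2.INTER_CUBIC))
E
```

```text
[ 4.52070158e-01 -4.25024935e-05  4.73840922e-02] [-0.11196452  0.00056105] [-0.23516742  0.70089019  0.50440118] 0.08558465823203669
```

View pics/w5b.png

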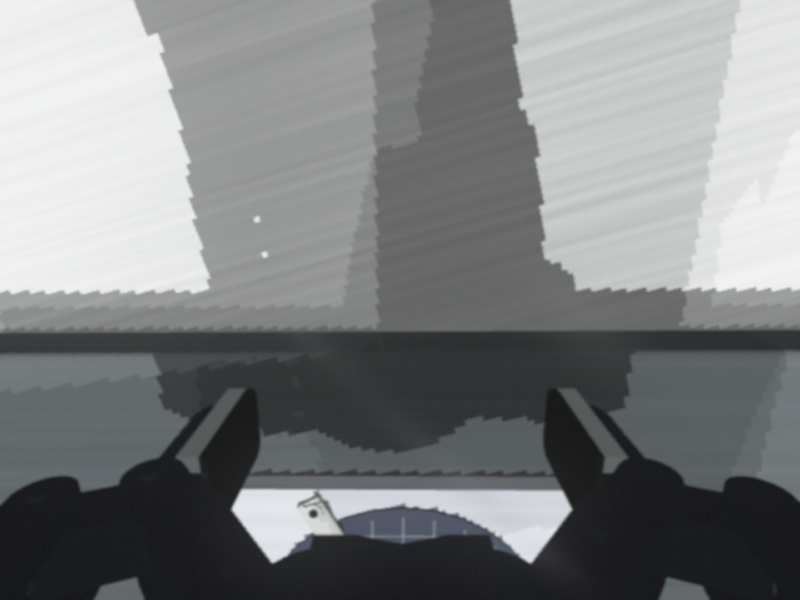

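The tool is behind the near edge (v≈485) with open fingertips at u≈240 and 560. I'll lower 6 mm more and approach.

Emit:
apply_moves --deltas '[[[0,0,0],[0,0,0.3],1],[[0,0,0],[0,0,0.6],1],[[0,0,0],[-0.5,0,0.6],1],[[0,0,0],[-1.0,0,0.6],1],[[0,0,0],[-1.3,0,0.6],1],[[0,0,0],[-1.5,0,0.6],1],[[0,0,0],[-1.5,0,0.6],1]]'

```text
time: 12.98
ee_pos: [0.4666, -0.0042, 0.0413]
eef_rot: [0.0, 0.137, 0.991, 0.0]
contact_force: [-0.8, 0.7, -0.6]
width: 0.0853
finger_force: 0.0
```

Emit:
apply_moves --deltas '[[[0,0,0],[-0.15,0,0],1],[[0,0,0],[-0.3,0,0],1],[[0,0,0],[-0.3,0,0],1]]'

```text
time: 13.35
ee_pos: [0.4689, -0.0049, 0.0412]
eef_rot: [-0.001, 0.138, 0.99, 0.0]
contact_force: [-4.1, -0.1, 1.5]
width: 0.0854
finger_force: 1.7
```

Emit:
apply_moves --deltas '[[[0,0,0],[-0.15,0,0],1],[[0,0,0],[-0.3,0,0],1],[[0,0,0],[-0.3,0,0],1]]'

```text
time: 13.72
ee_pos: [0.4724, -0.0058, 0.0413]
eef_rot: [0.0, 0.137, 0.991, 0.0]
contact_force: [-1.7, -0.1, 0.4]
width: 0.0852
finger_force: 1.3
```

Emit:
apply_moves --deltas '[[[0,0,0],[-0.15,0,0],1],[[0,0,0],[-0.3,0,0],1],[[0,0,0],[-0.45,0,0],1],[[0,0,0],[-0.6,0,0],1],[[0,0,0],[-0.6,0,0],1]]'

```text
time: 14.35
ee_pos: [0.4784, -0.0075, 0.0413]
eef_rot: [0.0, 0.138, 0.991, 0.0]
contact_force: [-0.8, 0.6, -0.5]
width: 0.0851
finger_force: 0.7
```

Emit:
apply_moves --deltas '[[[0,0,0],[-0.1,0,0],1],[[0,0,0],[-0.2,0,0],1],[[0,0,0],[-0.2,0,0],1]]'

```text
time: 14.72
ee_pos: [0.4806, -0.0081, 0.0414]
eef_rot: [0.001, 0.137, 0.991, 0.0]
contact_force: [-0.0, 0.1, -0.7]
width: 0.0856
finger_force: 0.0
```

```bash
cat > d.py <<'E'
from h import *
# top-cam depth -> heights of plate along its far/near parts
c,y=np.array([.5597,-.0309]),-.2742
s=r.read_state(); print(toN(c,y,s['ee_pos'])*1e3,s['contact_force'],s['finger_force'])
snap('top','t'); m=load('t'); v,u=np.mgrid[140:280,250:420]; d=m['d'][140:280,250:420]
p=np.stack([(u-m['K'][0,2])/m['K'][0,0]*d,(v-m['K'][1,2])/m['K'][1,1]*d,d],-1).reshape(-1,3)
w=(p-m['t'])@m['R']; n=toN(c,y,w)*1e3
for x in range(-60,60,10):
    k=(abs(n[:,0]-x)<6)&(abs(n[:,1])>58)&(abs(n[:,1])<80); print(x,(np.median(w[k,2])*1e3).round(1),end=' | ')
for a,b in ((110,40),(-110,40)):
    k=(abs(n[:,1]-a)<15)&(abs(n[:,0])<40); print('nest',(np.median(w[k,2])*1e3).round(1))
E
python3 d.py
```

```text
[-82.27832072   0.51103145] [-0.0359859   0.09012747 -0.68131005] 0.0
-60 333.7 | -50 324.4 | -40 61.9 | -30 60.2 | -20 58.6 | -10 58.5 | 0 58.4 | 10 59.0 | 20 59.1 | 30 58.8 | 40 58.8 | 50 58.8 | nest 50.8
nest 50.5
```

The push force vanished and the plate lies flat: top about 58.6 mm all along, nest about 50.6 mm. I'll back off, rise and verify.

Emit:
apply_moves --deltas '[[[0,0,0],[0.5,0,0],1],[[0,0,0],[2,0,0],1],[[0,0,0],[3,0,-3],1],[[0,0,0],[3,0,-9],1],[[0,0,0],[0,0,-14],1],[[0,0,0],[-6,0,-18],1],[[0,0,0],[-11,0,-19],0.5],[[0,0,0],[-14,0,-19],0]]'

```text
time: 15.78
ee_pos: [0.6163, -0.0466, 0.2323]
eef_rot: [0.001, 0.138, 0.99, -0.0]
contact_force: [-1.1, 0.3, -0.6]
width: 0.0519
finger_force: 0.0
```

Emit:
apply_moves --deltas '[[[0,0,0],[0,0,0],0],[[0,0,0],[0,0,0],0],[[0,0,0],[0,0,0],0]]'

```text
time: 16.15
ee_pos: [0.6136, -0.0457, 0.2313]
eef_rot: [-0.0, 0.137, 0.991, 0.0]
contact_force: [-0.4, -0.7, 0.7]
width: -0.0002
finger_force: 0.0
```

```bash
python3 d.py; python3 - <<'E'
from h import *
snap('wrist','w6'); im=load('w6')['im']; cv2.imwrite('pics/w6b.png',cv2.resize(im[:,:,::-1],None,fx=1.25,fy=1.25,interpolation=cv2.INTER_CUBIC))
E
```

```text
[55.93817336  0.35812132] [-0.40036514 -0.73579718  0.74989323] 0.0
-60 556.6 | -50 566.1 | -40 571.7 | -30 575.0 | -20 575.8 | -10 573.7 | 0 570.5 | 10 564.4 | 20 560.6 | 30 553.3 | 40 548.6 | 50 528.5 | nest 50.6
nest 50.5
```

View pics/w6b.png

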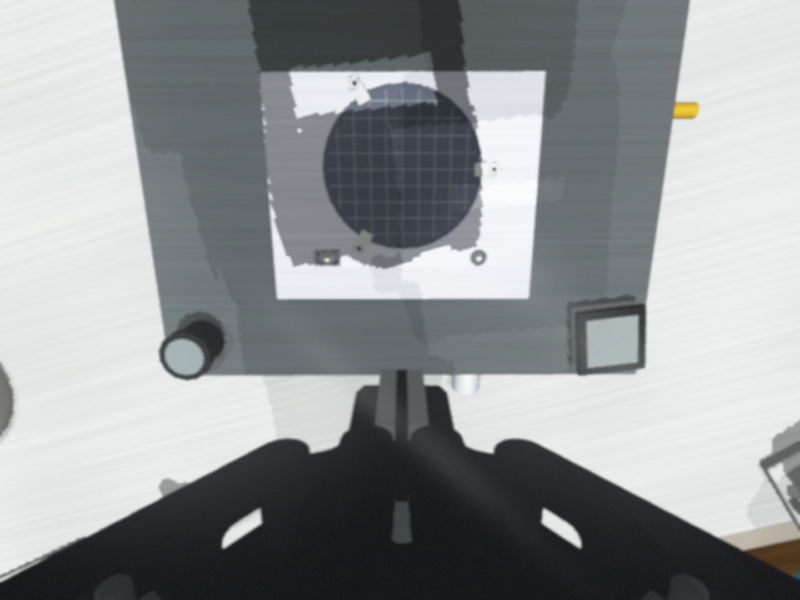

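Pin tips show in both the slot (327,257) and the hole (479,257). The plate is flat and the hand is clear, so I'm handing in.

```bash
python3 -c "
from bench import r
print(r.finish_job())"
```

```text
the job is handed in; nothing more can be done
None
```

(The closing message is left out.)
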